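# Set out the inserts and adhesive for gluing up a bowling ball

## Task

Set out the next ball's inserts on the dark grid mat, standing upright on your side of the steel protractor in the pattern of the holes: the ivory finger grip to the left and the blue one to the right of the protractor's centre line, level with each other and 60 mm apart centre to centre, and the red thumb slug on that line nearer to you, 100 mm centre to centre from each grip. Also slide the flat yellow adhesive tin under the low lamp to warm, lying flat with its lid below the middle of the shade, without bumping the lamp. Leave the protractor, the ball core, the green grip and the black slug where they are.

Things in the scene. Friction and masses are not known exactly. Their poses are not given: they have to be found in the camera images.
- red_slug: Red urethane thumb slug: an upright round tube 36 mm in diameter and 56 mm tall, with a blind thumb hole 23 mm wide in its top; 60 g. Origin: centre of the underside; z is its axis, up. Starts standing upright on the grey rubber pad (3 mm thick).
- ivory_grip: Ivory (cream) urethane finger grip: an upright round tube 25 mm in diameter and 32 mm tall, with a blind finger hole 17 mm wide in its top and two thin grooves round its lower half; 18 g. Origin: centre of the underside; z is its axis, up. Starts standing upright on the grey rubber pad (3 mm thick).
- blue_grip: Blue urethane finger grip: an upright round tube 25 mm in diameter and 32 mm tall, with a blind finger hole 17 mm wide in its top and two thin grooves round its lower half; 18 g. Origin: centre of the underside; z is its axis, up. Starts standing upright on the grey rubber pad (3 mm thick).
- tin: Long flat yellow tin of adhesive, lid shut: 180 mm long (x), 60 mm wide (y), 24 mm tall, about 240 g, pale label on the lid, both ends alike. Origin: centre of the underside. Starts roughly crosswise in front of the lamp on a fixed smooth aluminium sheet (2 mm thick, 340 x 250 mm) that runs on under the shade. It can be held across its width anywhere along its length.
- protractor: Loose steel protractor, 220 g, flat on the mat: base bar 130 x 14 mm, beyond it a half-round arch of 65 mm radius, dark blade, brass nut; 4 mm thick (nut 10). Origin: underside, middle of the straight edge on the robot's side. x is the centre line, square to that edge, pointing away from the robot; y left along the edge. The mat is free for 170 to 195 mm on its -x side. Not to be moved.
- lamp: Fixed swing arm lamp, round green shade low over the aluminium sheet. Origin: on the sheet, below the middle of the shade. Shade: radius 55 mm, rim 50 mm above the sheet, top at 150 mm; from there the arms run away from the robot (lamp's +x) up to a brass pivot 320 mm high at x = 185 mm and down to a base 140 mm wide at x = 165 mm. Open on the robot's side.
- mat: Fixed dark grey rubber bench mat with a printed grid of 20 mm squares, 270 mm (its x, pointing away from the robot) by 240 mm (y, to the left), 3 mm thick. Origin: centre of the underside. The protractor lies on its far half.
- green_grip: Green urethane finger grip: an upright round tube 25 mm in diameter and 32 mm tall, with a blind finger hole 17 mm wide in its top and two thin grooves round its lower half; 18 g. Origin: centre of the underside; z is its axis, up. Starts standing upright on the grey rubber pad (3 mm thick). Not part of this job.
- black_slug: Black urethane thumb slug: an upright round tube 36 mm in diameter and 56 mm tall, with a blind thumb hole 23 mm wide in its top; 60 g. Origin: centre of the underside; z is its axis, up. Starts standing upright on the grey rubber pad (3 mm thick). Not part of this job.
- core: Smoky grey ball core, a light-bulb shaped block 105 mm in diameter at its widest and 120 mm tall, standing on the counter just beyond the grey rubber pad; 2.3 kg. Origin: centre of the underside. Not part of this job.
Not all that is in view belongs to the job. Leave any pink look-alike of the red_slug alone.

How it is judged:
By the outcome, as a careful person would: the job done as asked, in the order asked, and still so for the second after the job is handed in, with the robot touching nothing.
It also fails if it takes over 144 s, if anything falls off the work surface, if the arm or the gripper's body presses on something with over 40 N, if the wrist force passes 120 N, or if a joint passes its speed limit or range.

## Robot

A 6-joint arm with a two-finger parallel gripper is mounted at the origin on the work surface. World frame = base frame: x ahead of the robot, y to its left, z up, the work surface at z = 0. Lengths are in m, angles in degrees, forces in N, time in s.
With the tool pointing down it reaches from about 0.35 to 0.875 m from the base axis. Payload 4.2 kg.
Tool frame: the origin (TCP) lies where the fingers leave the gripper's body, on its centre line; the fingertips stand 70 mm ahead of it and the grasp point (between the pads) lies 51 mm ahead of it; z points along the fingers, y is the direction in which the jaws open and shut (so a half turn about z gives the same grasp; the last joint's range is limited). The gripper opens to 87 mm and grips with 3 to 60 N. Pads are 19 mm wide; open, the fingers measure 117 mm over their backs; the gripper's body (75 mm by 190 mm) begins 51 mm behind the grasp point.
Start: joints at [87.697, 22.042, 0.453, 0, -68.411, -14.817], TCP at [0.184, 0.597, 0.292] pointing down, gripper open.
Joint ranges: [-179.83, 179.83], [-69.29, 118.12], [-61.27, 80.66], [-181.25, 117.63], [-171.15, -9.14], [-177.46, 177.46]. Speed limits (degrees/s): [159.86, 159.86, 180, 180, 180, 180].

## Interface

Orientations are given as a 3x3 rotation matrix whose columns are the frame's x, y, z axes.
In Python, from station import sense, capture, camera_model, finish_job gives the robot as it stands.
- The arm moves only by the shell command python3 -m inch 'ROWS'. ROWS is JSON, a list of rows, each an object with "hand": the closure, from 0 (fully open) to 1 (shut); "slide": the shift along the world's x, y, z in cm, a list of three; "yaw": the turn about the world's z in rad. A call has 1 to 10 rows; each row is the pose to reach, as a shift and turn from the pose commanded when the call began; what a row does not reach only later rows make up. A row lasts 1/8 s, in which the tool goes at most 62.5 mm and 10.7 degrees, less where a joint would pass 70% of its speed; a pose out of reach is approached as far as the arm can. A call with a gripper value outside its range is refused whole. The fingers move at their own pace and stop on an object; the grip force is fixed at half the most. Time passes only in rows, so rows that repeat a pose let the fingers close. It gives the time, the measured TCP pose, the force and the opening at its end, in the units of the state.
- sense(): the state, without advancing time (a new reading comes with each control period).
- capture(name): name is "side" or "top"; returns the picture (480x640x3 uint8, blue, green, red); there is no depth.
- camera_model(name): a dict with "mtx" (3x3 intrinsics, pixels), "k1" (the pictures are not rectified: a ray, as slopes to the right and down, at radius r is drawn at 1 + k1 r^2 times it, then the intrinsics apply), "xyz" and "orientation" of the camera in the world. Camera axes: x right, y up, looking along -z (the intrinsics and any distortion apply to the point x, -y, -z); pixel columns grow to the right and rows downward; lengths in m; the calibration is good to about 2 mm. A picture is of the moment at which its call begins. camera_model takes no time and is no camera call.
- finish_job(): hands the job in, once; it reports no verdict.
The state is a dict: "time_s": time; "joints": joint angles; "joint_velocities": joint speeds; "effort": joint torques, N m; "tcp_pos": TCP position; "ee_rot": TCP orientation; "wrist_force": force on the tool from outside, world axes, zero at the start; "moment": the same for the moment, N m; "gripper_width": opening from 0.0 (shut) to 1.0 (fully open).
Only numpy, scipy, OpenCV 4.12 (cv2) and the standard library are available. Lean on these libraries where they do the work, as an engineer would, in place of code of your own. Each camera call takes 0.05 s, during which the arm holds its last target. There are 200 camera calls.

## Working session

There is one attempt and no reset: what is moved stays moved. The work goes in short steps, Python scripts to look and compute and a shell command to move; the robot and the scene stay as the last step left them, time stands still between calls to the robot, and variables do not carry over. Pictures are saved under pics/ and viewed, about 12 in all and at most 16, crops included, and the job is handed in when it is done.

```bash
ls; mkdir -p pics; python3 - <<'E'
from station import *
import cv2
for n in("top","side"):
    cv2.imwrite(f"pics/{n}0.png",capture(n)); print(n,camera_model(n))
print(sense())
E
```

```text
pics
top {'mtx': array([[461.88112677,   0.        , 321.44456507],
       [  0.        , 461.88112677, 241.5669449 ],
       [  0.        ,   0.        ,   1.        ]]), 'k1': 0.03229214674782405, 'xyz': array([0.47623066, 0.03860709, 0.87621112]), 'orientation': array([[-0.00774598,  0.99669445, -0.08087133],
       [-0.99993835, -0.00836384, -0.00730406],
       [-0.00795631,  0.08080976,  0.99669779]])}
side {'mtx': array([[549.6757006 ,   0.        , 315.2919981 ],
       [  0.        , 549.6757006 , 241.42727027],
       [  0.        ,   0.        ,   1.        ]]), 'k1': -0.09532515455734006, 'xyz': array([ 0.49448739, -0.79302259,  0.58900123]), 'orientation': array([[ 0.99573889,  0.06405577, -0.06633941],
       [-0.09046752,  0.53905284, -0.83739934],
       [-0.01787981,  0.83983266,  0.54255085]])}
{'time_s': 0.1, 'joints': array([ 8.76971143e+01,  2.20866583e+01,  3.87911748e-01, -2.30308446e-02,
       -6.84118703e+01, -1.48159942e+01]), 'joint_velocities': array([ 0.00418415, -0.08234403,  0.16603356, -0.01183409, -0.0461038 ,
        0.09261433]), 'effort': array([-4.57051865e-04, -3.91693854e+01,  1.87934768e+01,  4.23189148e+00,
        1.34598042e-02, -7.77566402e-05]), 'tcp_pos': array([0.18384599, 0.59693267, 0.29127367]), 'ee_rot': array([[ 9.55652451e-01, -2.94496501e-01, -4.51041056e-04],
       [-2.94496817e-01, -9.55650544e-01, -1.91402076e-03],
       [ 1.32634787e-04,  1.96196879e-03, -9.99998067e-01]]), 'wrist_force': array([ 0.43039292,  0.32155769, -0.18631599]), 'moment': array([ 0.00573728, -0.0626955 ,  0.03401317]), 'gripper_width': 1.0046766383134702}
```

View pics/top0.png

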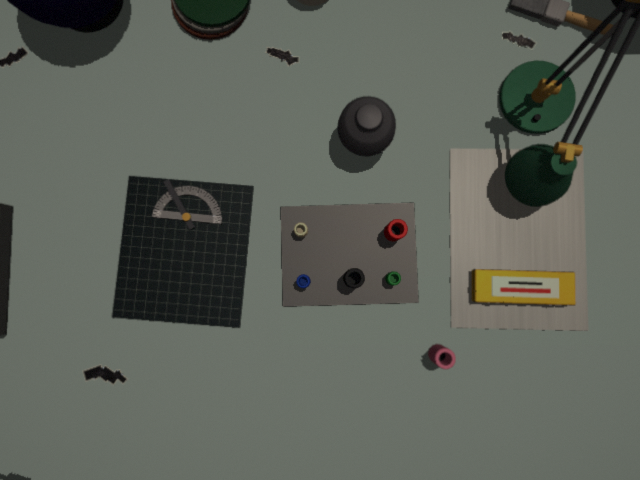

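View pics/side0.png

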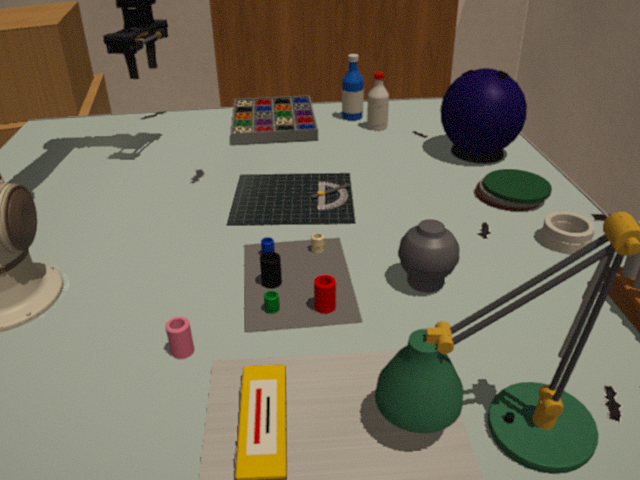

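Two reddish tubes are in view: one on the grey pad at top (396,230), and a pink one off the pad at (443,357). The one on the pad fits red_slug because it is true red and stands on the rubber pad. The enlarged crops should confirm it.

```bash
cat > h.py <<'E'
from station import *
import cv2, numpy as np
F=np.diag([1.,-1,-1])
def cam(n):
    m=camera_model(n); R=(np.array(m["orientation"])@F).T
    return m["mtx"],np.array([m["k1"],0,0,0.]),R,np.array(m["xyz"])
def p2w(n,uv,z):
    K,d,R,c=cam(n)
    p=cv2.undistortPoints(np.array(uv,float).reshape(-1,1,2),K,d)[:,0]
    r=np.c_[p,np.ones(len(p))]@R
    z=np.broadcast_to(np.array(z,float),(len(p),))
    return c+r*((z-c[2])/r[:,2])[:,None]
def w2p(n,P):
    K,d,R,c=cam(n)
    return cv2.projectPoints(np.array(P,float).reshape(-1,1,3),cv2.Rodrigues(R)[0],-R@c,K,d)[0][:,0]
def crop(src,x0,y0,x1,y1,s,out,step=10,img=None):
    im=cv2.imread(src) if img is None else img
    c=cv2.convertScaleAbs(cv2.resize(im[y0:y1,x0:x1],None,fx=s,fy=s,interpolation=cv2.INTER_CUBIC),alpha=1.6)
    for x in range(x0-x0%step+step,x1,step): cv2.putText(c,str(x),(int((x-x0+.5)*s)-10,9),0,.35,(255,255,255),1); c[10:16,int((x-x0+.5)*s)]=255
    for y in range(y0-y0%step+step,y1,step): cv2.putText(c,str(y),(0,int((y-y0+.5)*s)+4),0,.35,(255,255,255),1); c[int((y-y0+.5)*s),24:30]=255
    cv2.imwrite(out,c)
E
python3 - <<'E'
from h import *
crop("pics/top0.png",275,195,465,380,3.2,"pics/c1.png")
crop("pics/top0.png",140,170,240,240,8,"pics/c2.png")
crop("pics/top0.png",440,140,600,340,3,"pics/c3.png")
E
```

```text
(no output)
```

View pics/c1.png

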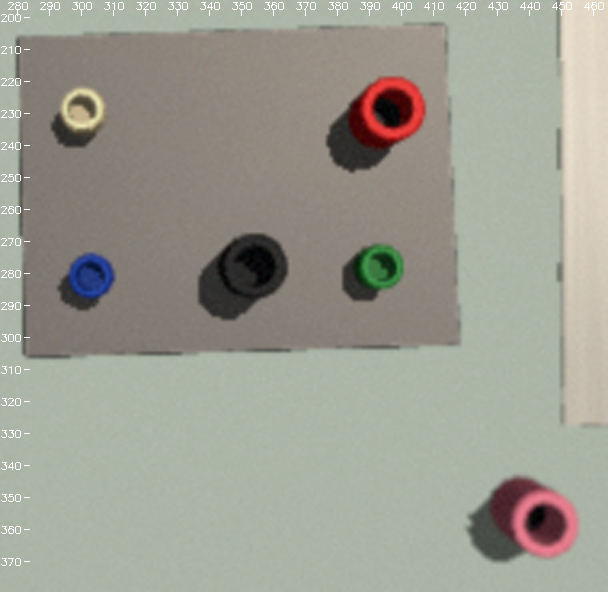

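View pics/c2.png

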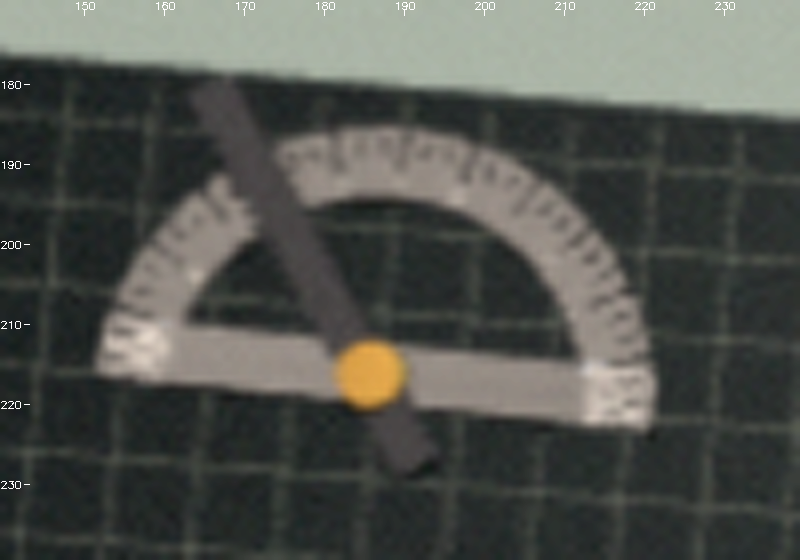

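View pics/c3.png

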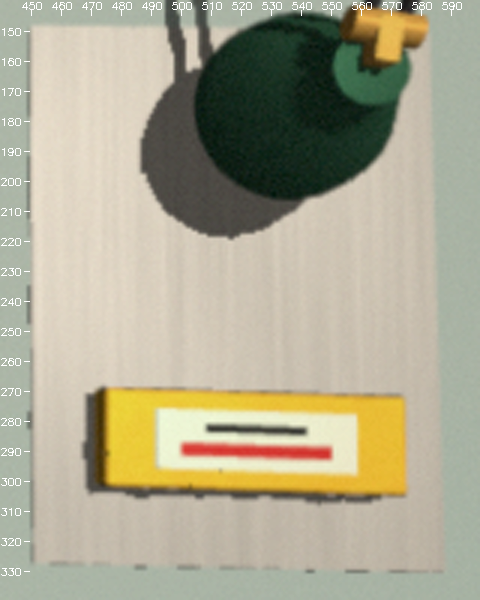

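Red is confirmed at top (397,228): saturated red and on the pad. The pink one at (444,357) is off the pad. From the crops, the ivory rim is at (300.1,228.6) and blue at (302.9,280.4). The protractor edge runs (152,216.4) to (221,223.3). The tin lid centre is at (524.5,286.5), and the shade rim's left and bottom are at about 504 and 206.

```bash
python3 - <<'E'
from h import *
np.set_printoptions(precision=4,suppress=True)
for n,uv,z in [("ivory",(300.1,228.6),.035),("blue",(302.9,280.4),.035),("red",(397.3,227.9),.059),("green",(393.3,277.6),.035),("black",(354.2,277.3),.059),("tin",(524.5,286.5),.026)]:
    print(n,p2w("top",uv,z)[0], "side px:",w2p("side",[p2w("top",uv,z)[0]])[0])
E_=p2w("top",[(152,216.4),(221,223.3)],.007); print("edge",E_,np.linalg.norm(E_[0]-E_[1]))
y=E_[0]-E_[1]; y/=np.linalg.norm(y); x=np.array([y[1],-y[0],0]); O=E_.mean(0)
print("x axis",x,"deg",np.degrees(np.arctan2(x[1],x[0])))
print("nut px",w2p("top",[O+x*.007+[0,0,.006]]))
for n,a,b in [("ivory",-.038,.03),("blue",-.038,-.03),("red",-.1334,0)]: print("target",n,(O+a*x+b*y)[:2])
t=p2w("top",[(474.5,268.8),(574.5,271.5),(574.5,304.5),(474.2,301.5)],.026); print("tin",t)
t=np.linspace(0,2*np.pi,13)[:-1]
c0=p2w("top",(535,175.5),.052)[0]; print("lamp",c0)
C=c0+.055*np.c_[np.cos(t),np.sin(t),0*t]
print("top",w2p("top",C).T); print("side",w2p("side",C).T)
print("base",p2w("top",(537,97),.02))
crop("pics/side0.png",360,310,510,450,5.3,"pics/c4.png")
E
```

```text
ivory [0.5686 0.0837 0.035 ] side px: [317.6365 235.0425]
blue [0.4741 0.079  0.035 ] side px: [267.6299 239.5719]
red [ 0.5658 -0.0903  0.059 ] side px: [325.8104 279.9324]
green [ 0.4779 -0.0849  0.035 ] side px: [271.824  293.4713]
black [ 0.4789 -0.0126  0.059 ] side px: [270.4882 256.298 ]
tin [ 0.4603 -0.323   0.026 ] side px: [263.4091 414.4169]
edge [[0.5973 0.3655 0.007 ]
 [0.5831 0.235  0.007 ]] 0.13125147825494707
x axis [ 0.9941 -0.1081  0.    ] deg -6.2065432684998845
nut px [[186.0335 215.7734]]
target ivory [0.5556 0.3342]
target blue [0.5491 0.2745]
target red [0.4576 0.3147]
tin [[ 0.493  -0.2344  0.026 ]
 [ 0.487  -0.4133  0.026 ]
 [ 0.4277 -0.41    0.026 ]
 [ 0.4337 -0.2317  0.026 ]]
lamp [ 0.6586 -0.3388  0.052 ]
top [[533.7648 518.4057 507.4752 503.8768 508.6107 520.4707 536.3053 551.8352
  562.8358 566.3337 561.4291 549.499 ]
 [145.3476 149.6082 160.7744 175.9077 191.0024 202.01   205.9273 201.6544
  190.3407 175.0722 159.9898 149.1297]]
side [[462.6666 450.8273 431.8117 410.3182 391.1997 378.9722 377.1825 387.2879
  407.3283 431.589  452.4385 463.6328]
 [393.0581 377.6256 367.8463 365.6491 371.4425 384.1588 401.1304 418.1029
  430.001  432.7711 425.4281 410.5989]]
base [[ 0.8152 -0.3629  0.02  ]]
```

View pics/c4.png

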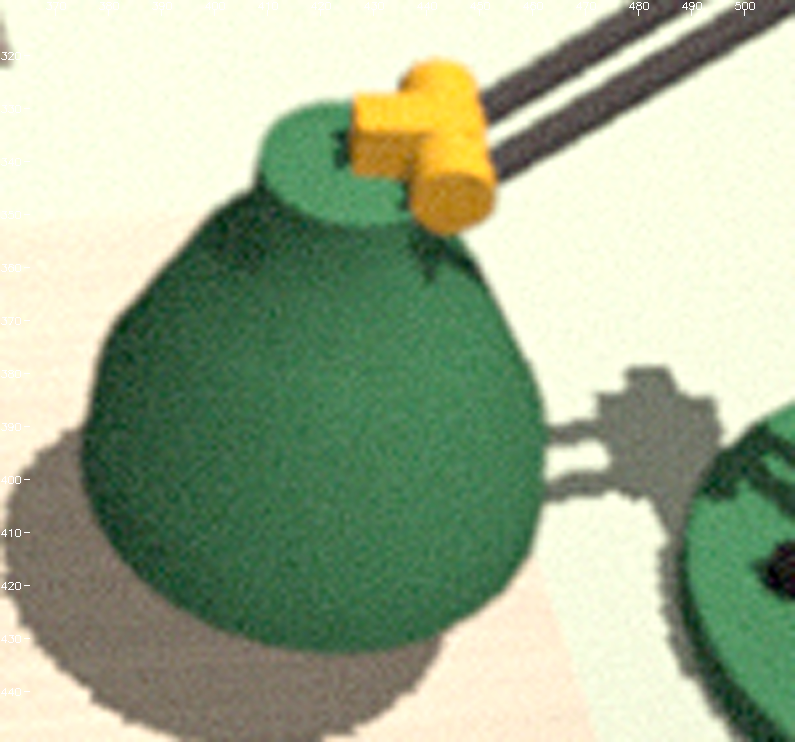

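The side view agrees with the top-camera lamp estimate to about 1 px: shade left 375.5, right 462.5, bottom 432.5. The lamp is at about (0.657,-0.339). I'll start with the ivory grip.

```bash
python3 -m inch '[{"hand":0.35,"slide":[10,-13,0],"yaw":0.05},{"hand":0.35,"slide":[25,-33,-5],"yaw":0.1},{"hand":0.35,"slide":[38.5,-51.3,-8],"yaw":0.19},{"hand":0.35,"slide":[38.5,-51.3,-8],"yaw":0.19},{"hand":0.35,"slide":[38.5,-51.3,-8],"yaw":0.19},{"hand":0.35,"slide":[38.5,-51.3,-8],"yaw":0.19},{"hand":0.35,"slide":[38.5,-51.3,-8],"yaw":0.19},{"hand":0.35,"slide":[38.5,-51.3,-8],"yaw":0.19},{"hand":0.35,"slide":[38.5,-51.3,-8],"yaw":0.19},{"hand":0.35,"slide":[38.5,-51.3,-8],"yaw":0.19}]' && python3 -m inch '[{"hand":0.35,"slide":[0,0,0],"yaw":0}]'
```

```text
time_s: 1.35
tcp_pos: [0.5568, 0.0999, 0.2147]
ee_rot: [[0.994, -0.108, -0.0], [-0.108, -0.994, -0.0], [-0.0, 0.0, -1.0]]
wrist_force: [-0.3, 1.8, 0.8]
gripper_width: 0.647
time_s: 1.48
tcp_pos: [0.5571, 0.0981, 0.2135]
ee_rot: [[0.993, -0.115, -0.003], [-0.115, -0.993, -0.001], [-0.003, 0.002, -1.0]]
wrist_force: [-0.2, -0.3, 0.8]
gripper_width: 0.652
```

```bash
python3 -m inch '[{"hand":0.35,"slide":[1.15,-1.45,-4],"yaw":0},{"hand":0.35,"slide":[1.15,-1.45,-6],"yaw":0},{"hand":0.35,"slide":[1.15,-1.45,-6],"yaw":0},{"hand":0.35,"slide":[1.15,-1.45,-6],"yaw":0}]'
python3 - <<'E'
from h import *
s=sense();print(s["tcp_pos"],s["ee_rot"][:,0])
crop(None,215,150,415,300,4,"pics/c5.png",img=capture("top"))
T=s["tcp_pos"]; print(w2p("top",[T-[0,0,.07]]))
E
```

```text
time_s: 1.98
tcp_pos: [0.5678, 0.088, 0.1562]
ee_rot: [[0.994, -0.107, 0.002], [-0.107, -0.994, 0.0], [0.002, -0.001, -1.0]]
wrist_force: [0.9, -0.2, -0.3]
gripper_width: 0.651
[0.56776671 0.08802285 0.15624407] [ 0.99423668 -0.10719663  0.00151709]
[[295.97676648 225.89051032]]
```

View pics/c5.png

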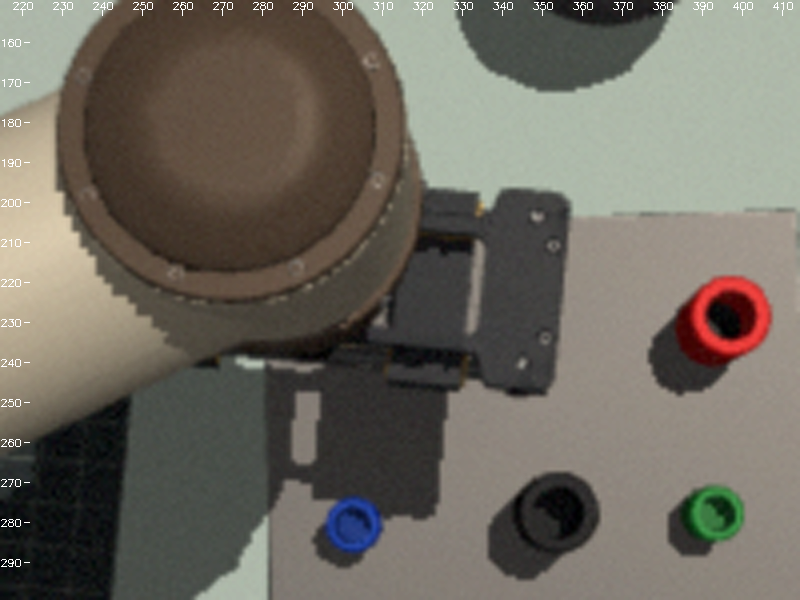

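Hand hides the ivory grip from above (around (300,229)). Red, blue, black and green are unchanged. I'll descend and grip.

```bash
python3 -m inch '[{"hand":0.35,"slide":[0.1,-0.4,0],"yaw":0},{"hand":0.35,"slide":[0.1,-0.4,-4],"yaw":0},{"hand":0.35,"slide":[0.1,-0.4,-7.8],"yaw":0},{"hand":0.35,"slide":[0.1,-0.4,-7.8],"yaw":0},{"hand":0.35,"slide":[0.1,-0.4,-7.8],"yaw":0},{"hand":0.35,"slide":[0.1,-0.4,-7.8],"yaw":0}]' 
python3 - <<'E'
from h import *
cv2.imwrite("pics/s1.png",capture("side")); s=sense();print(s["tcp_pos"],s["joints"])
crop("pics/s1.png",240,170,390,270,5.3,"pics/c6.png")
E
```

```text
time_s: 2.78
tcp_pos: [0.569, 0.0834, 0.0788]
ee_rot: [[0.994, -0.109, 0.002], [-0.109, -0.994, 0.001], [0.002, -0.001, -1.0]]
wrist_force: [0.4, -0.1, -0.1]
gripper_width: 0.651
[0.56894162 0.08334184 0.07864313] [ 2.44702644e+01  3.08263424e+01 -2.07157311e+01  4.58669347e-03
 -3.83275225e+01  5.92919289e+01]
```

View pics/c6.png

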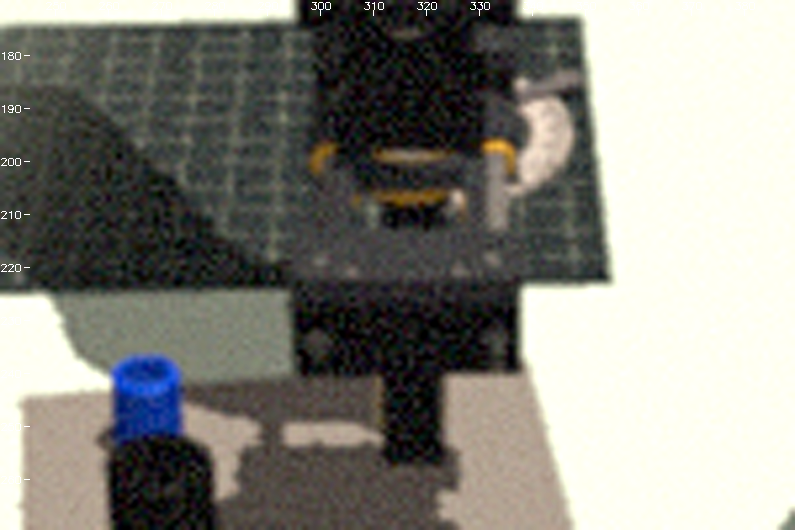

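The finger straddles the ivory grip at side column 318, where it stood, so the alignment is good. I'll close, lift, carry and set it down.

```bash
python3 -m inch '[{"hand":0.9,"slide":[0,0,0],"yaw":0},{"hand":0.9,"slide":[0,0,0],"yaw":0},{"hand":0.9,"slide":[0,0,0],"yaw":0},{"hand":0.9,"slide":[0,0,0],"yaw":0},{"hand":0.9,"slide":[0,0,0],"yaw":0},{"hand":0.9,"slide":[0,0,2],"yaw":0},{"hand":0.9,"slide":[0,0,5],"yaw":0},{"hand":0.9,"slide":[0,0,5],"yaw":0}]' && python3 -m inch '[{"hand":0.9,"slide":[-0.3,5,0],"yaw":0},{"hand":0.9,"slide":[-0.6,10,0],"yaw":0},{"hand":0.9,"slide":[-0.9,15,0],"yaw":0},{"hand":0.9,"slide":[-1.1,20,0],"yaw":0},{"hand":0.9,"slide":[-1.3,25.1,0],"yaw":0},{"hand":0.9,"slide":[-1.3,25.1,0],"yaw":0},{"hand":0.9,"slide":[-1.3,25.1,0],"yaw":0},{"hand":0.9,"slide":[-1.3,25.1,0],"yaw":0},{"hand":0.9,"slide":[-1.3,25.1,0],"yaw":0}]'; python3 -c "
from h import *;s=sense();print(s['tcp_pos'])"
```

```text
time_s: 3.82
tcp_pos: [0.5698, 0.0837, 0.1296]
ee_rot: [[0.994, -0.108, 0.005], [-0.108, -0.994, 0.002], [0.005, -0.002, -1.0]]
wrist_force: [-0.4, 0.3, 0.1]
gripper_width: 0.278
time_s: 4.95
tcp_pos: [0.5557, 0.3329, 0.1273]
ee_rot: [[0.994, -0.11, -0.0], [-0.11, -0.994, -0.0], [-0.0, 0.0, -1.0]]
wrist_force: [-0.2, -0.2, -0.6]
gripper_width: 0.282
[0.55565471 0.33294546 0.12725704]
```

```bash
python3 -m inch '[{"hand":0.9,"slide":[0,0.1,-2],"yaw":0},{"hand":0.9,"slide":[0,0.1,-4],"yaw":0},{"hand":0.9,"slide":[0,0.1,-4.5],"yaw":0},{"hand":0.9,"slide":[0,0.1,-4.8],"yaw":0},{"hand":0.9,"slide":[0,0.1,-4.8],"yaw":0},{"hand":0.9,"slide":[0,0.1,-4.8],"yaw":0}]' && python3 -m inch '[{"hand":0.5,"slide":[0,0,0],"yaw":0},{"hand":0.5,"slide":[0,0,0],"yaw":0},{"hand":0.5,"slide":[0,0,0],"yaw":0},{"hand":0.5,"slide":[0,0,0],"yaw":0},{"hand":0.5,"slide":[0,0,2],"yaw":0},{"hand":0.5,"slide":[0,0,5],"yaw":0},{"hand":0.5,"slide":[0,0,7],"yaw":0},{"hand":0.5,"slide":[0,0,7],"yaw":0}]'
```

```text
time_s: 5.7
tcp_pos: [0.5558, 0.3354, 0.08]
ee_rot: [[0.994, -0.109, 0.001], [-0.109, -0.994, 0.001], [0.001, -0.001, -1.0]]
wrist_force: [1.8, 0.2, 0.0]
gripper_width: 0.274
time_s: 6.7
tcp_pos: [0.5561, 0.3358, 0.1511]
ee_rot: [[0.994, -0.108, 0.003], [-0.108, -0.994, 0.003], [0.003, -0.003, -1.0]]
wrist_force: [-0.1, -0.2, 0.5]
gripper_width: 0.499
```

```bash
python3 -m inch '[{"hand":0.4,"slide":[-1.6,-5.1,0],"yaw":0},{"hand":0.4,"slide":[-3.2,-10.2,0],"yaw":0},{"hand":0.4,"slide":[-4.8,-15.3,0],"yaw":0},{"hand":0.4,"slide":[-6.4,-20.4,0],"yaw":0},{"hand":0.4,"slide":[-8.2,-25.6,0],"yaw":0},{"hand":0.4,"slide":[-8.2,-25.6,0],"yaw":0},{"hand":0.4,"slide":[-8.2,-25.6,0],"yaw":0},{"hand":0.4,"slide":[-8.2,-25.6,0],"yaw":0},{"hand":0.4,"slide":[-8.2,-25.6,0],"yaw":0}]'; python3 - <<'E'
from h import *
s=sense();print(s['tcp_pos'])
cv2.imwrite("pics/t1.png",capture("top"))
crop("pics/t1.png",140,190,260,280,6.6,"pics/c7.png")
E
```

```text
time_s: 7.82
tcp_pos: [0.4737, 0.08, 0.149]
ee_rot: [[0.994, -0.107, -0.0], [-0.107, -0.994, -0.0], [-0.0, 0.0, -1.0]]
wrist_force: [-0.3, -0.2, -0.1]
gripper_width: 0.602
[0.4737419  0.08000453 0.14895608]
```

View pics/c7.png

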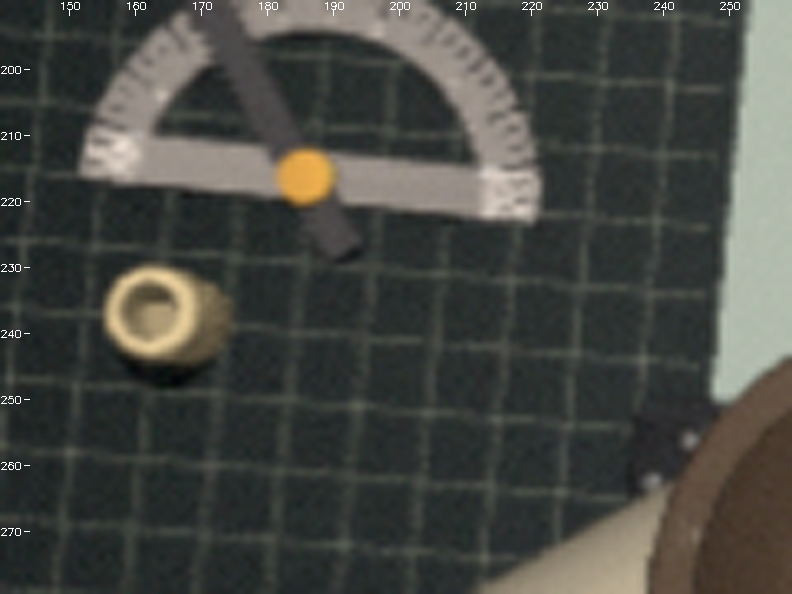

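Ivory stands upright with its rim centre at (162.5,236.8). The protractor edge is unmoved: (151.6,216.5) to (221.3,223.1).

```bash
python3 -m inch '[{"hand":0.4,"slide":[0,-0.1,-3.5],"yaw":0},{"hand":0.4,"slide":[0,-0.1,-7],"yaw":0},{"hand":0.4,"slide":[0,-0.1,-7],"yaw":0},{"hand":0.4,"slide":[0,-0.1,-7],"yaw":0},{"hand":0.9,"slide":[0,-0.1,-7],"yaw":0},{"hand":0.9,"slide":[0,-0.1,-7],"yaw":0},{"hand":0.9,"slide":[0,-0.1,-7],"yaw":0},{"hand":0.9,"slide":[0,-0.1,-7],"yaw":0},{"hand":0.9,"slide":[0,-0.1,-7],"yaw":0}]' && python3 -m inch '[{"hand":0.9,"slide":[0,0,2],"yaw":0},{"hand":0.9,"slide":[0,0,6],"yaw":0},{"hand":0.9,"slide":[0,0,6],"yaw":0}]'; python3 - <<'E'
from h import *
I=p2w("top",(162.5,236.8),.035)[0]; E_=p2w("top",[(151.8,216.5),(221.2,223.2)],.007)
y=E_[0]-E_[1]; y/=np.linalg.norm(y); x=np.array([y[1],-y[0],0]); O=E_.mean(0)
print(I,"rel",(I-O)@x,(I-O)@y,np.degrees(np.arctan2(x[1],x[0])))
print("blue",I-.06*y,"red",O+x*((I-O)@x-.0954)); print(sense()['tcp_pos'])
E
```

```text
time_s: 9.0
tcp_pos: [0.4736, 0.0783, 0.0796]
ee_rot: [[0.994, -0.108, 0.0], [-0.108, -0.994, 0.0], [0.0, -0.0, -1.0]]
wrist_force: [-1.0, -0.4, 4.2]
gripper_width: 0.277
time_s: 9.38
tcp_pos: [0.475, 0.0789, 0.1418]
ee_rot: [[0.994, -0.108, 0.006], [-0.108, -0.994, 0.003], [0.006, -0.003, -1.0]]
wrist_force: [-0.5, -0.2, -0.4]
gripper_width: 0.282
[0.55565974 0.33508104 0.035     ] rel -0.03796704702698631 0.03103696605309145 -6.009239610159063
blue [0.54937841 0.27541074 0.035     ] red [0.45753474 0.31420194 0.007     ]
[0.47504433 0.07890653 0.14176077]
```

```bash
python3 -m inch '[{"hand":0.9,"slide":[1.9,5,0],"yaw":0},{"hand":0.9,"slide":[3.8,10,0],"yaw":0},{"hand":0.9,"slide":[5.7,15,0],"yaw":0},{"hand":0.9,"slide":[7.45,19.6,0],"yaw":0},{"hand":0.9,"slide":[7.45,19.6,0],"yaw":0},{"hand":0.9,"slide":[7.45,19.6,0],"yaw":0},{"hand":0.9,"slide":[7.45,19.6,0],"yaw":0}]'; python3 -c "
from h import *;s=sense();print(s['tcp_pos'])"
```

```text
time_s: 10.25
tcp_pos: [0.5473, 0.2729, 0.1388]
ee_rot: [[0.994, -0.11, -0.001], [-0.11, -0.994, -0.001], [-0.001, 0.001, -1.0]]
wrist_force: [0.2, -0.5, 0.6]
gripper_width: 0.277
[0.54733448 0.27285509 0.13876238]
```

```bash
python3 -m inch '[{"hand":0.9,"slide":[0.1,0.1,-2],"yaw":0},{"hand":0.9,"slide":[0.1,0.1,-4.5],"yaw":0},{"hand":0.9,"slide":[0.1,0.1,-5],"yaw":0},{"hand":0.9,"slide":[0.1,0.1,-5],"yaw":0}]'; python3 -c "
from h import *;s=sense();print(s['tcp_pos'])"
```

```text
time_s: 10.75
tcp_pos: [0.5491, 0.2747, 0.0896]
ee_rot: [[0.994, -0.109, 0.0], [-0.109, -0.994, -0.0], [0.0, 0.0, -1.0]]
wrist_force: [0.5, -0.8, 0.6]
gripper_width: 0.279
[0.54908614 0.27466882 0.08958124]
```

```bash
python3 -m inch '[{"hand":0.9,"slide":[0,0,-0.7],"yaw":0},{"hand":0.9,"slide":[0,0,-1],"yaw":0},{"hand":0.9,"slide":[0,0,-1],"yaw":0},{"hand":0.55,"slide":[0,0,-1],"yaw":0},{"hand":0.55,"slide":[0,0,-1],"yaw":0},{"hand":0.55,"slide":[0,0,-1],"yaw":0},{"hand":0.55,"slide":[0,0,1],"yaw":0},{"hand":0.55,"slide":[0,0,4],"yaw":0},{"hand":0.55,"slide":[0,0,7],"yaw":0},{"hand":0.55,"slide":[0,0,7],"yaw":0}]' && python3 -m inch '[{"hand":0.35,"slide":[0.2,-5,0],"yaw":0},{"hand":0.35,"slide":[0.4,-10,0],"yaw":0},{"hand":0.35,"slide":[0.6,-15,0],"yaw":0},{"hand":0.35,"slide":[0.9,-20,0],"yaw":0},{"hand":0.35,"slide":[1.2,-26,0],"yaw":0},{"hand":0.35,"slide":[1.4,-32,0],"yaw":0},{"hand":0.35,"slide":[1.7,-36.5,0],"yaw":0},{"hand":0.35,"slide":[1.7,-36.5,0],"yaw":0},{"hand":0.35,"slide":[1.7,-36.5,0],"yaw":0},{"hand":0.35,"slide":[1.7,-36.5,0],"yaw":0}]'; python3 - <<'E'
from h import *
s=sense();print(s['tcp_pos'])
cv2.imwrite("pics/t2.png",capture("top"))
crop("pics/t2.png",140,190,260,280,6.6,"pics/c8.png")
E
```

```text
time_s: 12.0
tcp_pos: [0.5501, 0.2761, 0.162]
ee_rot: [[0.994, -0.108, 0.005], [-0.108, -0.994, 0.004], [0.004, -0.004, -1.0]]
wrist_force: [-0.1, -0.0, -0.1]
gripper_width: 0.454
time_s: 13.25
tcp_pos: [0.5659, -0.0887, 0.1589]
ee_rot: [[0.994, -0.107, -0.001], [-0.107, -0.994, 0.0], [-0.001, -0.0, -1.0]]
wrist_force: [-0.2, -0.7, 0.2]
gripper_width: 0.646
[ 0.56585861 -0.08871362  0.15892722]
```

View pics/c8.png

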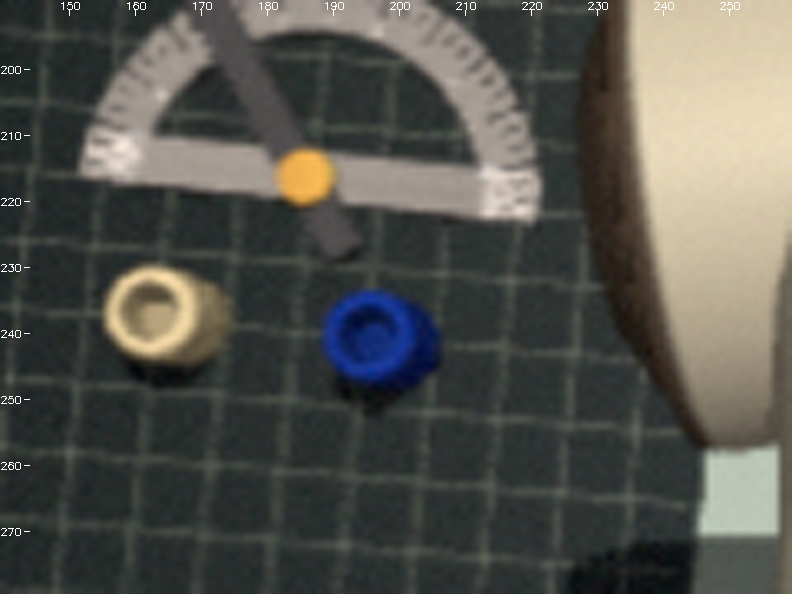

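Blue stands upright with its rim centre at (195.6,240.6). Ivory and the protractor are unchanged. Next I'll grip red.

```bash
python3 -m inch '[{"hand":0.35,"slide":[0,-0.1,-3],"yaw":0},{"hand":0.35,"slide":[0,-0.1,-6.4],"yaw":0},{"hand":0.35,"slide":[0,-0.1,-6.4],"yaw":0},{"hand":0.35,"slide":[0,-0.1,-6.4],"yaw":0},{"hand":0.9,"slide":[0,-0.1,-6.4],"yaw":0},{"hand":0.9,"slide":[0,-0.1,-6.4],"yaw":0},{"hand":0.9,"slide":[0,-0.1,-6.4],"yaw":0},{"hand":0.9,"slide":[0,-0.1,-6.4],"yaw":0}]' && python3 -m inch '[{"hand":0.9,"slide":[0,0,2],"yaw":0},{"hand":0.9,"slide":[0,0,7],"yaw":0},{"hand":0.9,"slide":[0,0,10],"yaw":0},{"hand":0.9,"slide":[0,0,10],"yaw":0}]'; python3 - <<'E'
from h import *
I,B=p2w("top",[(162.5,236.8),(195.6,240.6)],.035); E_=p2w("top",[(151.8,216.5),(221.2,223.2)],.007)
y=E_[0]-E_[1]; y/=np.linalg.norm(y); x=np.array([y[1],-y[0],0]); O=E_.mean(0)
for P in (I,B): print(P,"rel",(P-O)@x,(P-O)@y)
d=I-B; L=np.linalg.norm(d); d/=L; print("sep",L)
R=(I+B)/2+np.array([-d[1],d[0],0])*(0.01-L*L/4)**.5
R2=(I+B)/2-np.array([-d[1],d[0],0])*(0.01-L*L/4)**.5
for r in (R,R2): print("red",r,(r-O)@x,(r-O)@y)
print(sense()['tcp_pos'])
E
```

```text
time_s: 14.3
tcp_pos: [0.5663, -0.0908, 0.0959]
ee_rot: [[0.994, -0.108, 0.001], [-0.108, -0.994, -0.0], [0.001, -0.0, -1.0]]
wrist_force: [-0.9, 0.2, 4.6]
gripper_width: 0.407
time_s: 14.8
tcp_pos: [0.5672, -0.0908, 0.198]
ee_rot: [[0.994, -0.108, 0.006], [-0.108, -0.994, 0.0], [0.006, -0.001, -1.0]]
wrist_force: [-0.1, 0.2, -1.3]
gripper_width: 0.403
[0.55565974 0.33508104 0.035     ] rel -0.03796704702698631 0.03103696605309145
[0.5481881  0.27470425 0.035     ] rel -0.03907685944594168 -0.029790251004819704
sep 0.0608373406602845
red [0.45738383 0.31659201 0.035     ] -0.1337673447509946 0.002361140764333331
red [0.64646402 0.29319328 0.035     ] 0.05672343827806651 -0.0011144257160615933
[ 0.56718828 -0.09082989  0.19798073]
```

```bash
python3 -m inch '[{"hand":0.9,"slide":[-1.6,6,0],"yaw":0},{"hand":0.9,"slide":[-3.2,12,0],"yaw":0},{"hand":0.9,"slide":[-4.8,18,0],"yaw":0},{"hand":0.9,"slide":[-6.4,24,0],"yaw":0},{"hand":0.9,"slide":[-8,30,0],"yaw":0},{"hand":0.9,"slide":[-9.6,36,0],"yaw":0},{"hand":0.9,"slide":[-10.8,40.6,0],"yaw":0},{"hand":0.9,"slide":[-10.8,40.6,0],"yaw":0},{"hand":0.9,"slide":[-10.8,40.6,0],"yaw":0},{"hand":0.9,"slide":[-10.8,40.6,0],"yaw":0}]' && python3 -m inch '[{"hand":0.9,"slide":[0,0,-3],"yaw":0},{"hand":0.9,"slide":[0,0,-6],"yaw":0},{"hand":0.9,"slide":[0,0,-8.5],"yaw":0},{"hand":0.9,"slide":[0,0,-8.5],"yaw":0},{"hand":0.9,"slide":[0,0,-8.5],"yaw":0}]' ; python3 -c "
from h import *;s=sense();print(s['tcp_pos'])"
```

```text
time_s: 16.05
tcp_pos: [0.458, 0.3138, 0.1947]
ee_rot: [[0.994, -0.11, -0.001], [-0.11, -0.994, -0.001], [-0.001, 0.001, -1.0]]
wrist_force: [1.3, -0.1, -0.2]
gripper_width: 0.409
time_s: 16.68
tcp_pos: [0.4587, 0.315, 0.1112]
ee_rot: [[0.994, -0.109, 0.001], [-0.109, -0.994, 0.001], [0.001, -0.001, -1.0]]
wrist_force: [-0.4, 1.5, -0.9]
gripper_width: 0.406
[0.45873019 0.3150224  0.11117574]
```

```bash
python3 -m inch '[{"hand":0.9,"slide":[-0.1,0,-0.9],"yaw":0},{"hand":0.9,"slide":[-0.1,0,-1.45],"yaw":0},{"hand":0.9,"slide":[-0.1,0,-1.45],"yaw":0},{"hand":0.4,"slide":[-0.1,0,-1.45],"yaw":0},{"hand":0.4,"slide":[-0.1,0,-1.45],"yaw":0},{"hand":0.4,"slide":[-0.1,0,-1.45],"yaw":0},{"hand":0.4,"slide":[-0.1,0,1],"yaw":0},{"hand":0.4,"slide":[-0.1,0,5],"yaw":0},{"hand":0.4,"slide":[-0.1,0,9],"yaw":0},{"hand":0.4,"slide":[-0.1,0,9],"yaw":0}]' && python3 -m inch '[{"hand":0,"slide":[0,-6,0],"yaw":-0.15},{"hand":0,"slide":[0,-12,0],"yaw":-0.3},{"hand":0,"slide":[0,-18,0],"yaw":-0.45},{"hand":0,"slide":[0,-24,0],"yaw":-0.6},{"hand":0,"slide":[0,-30,0],"yaw":-0.75},{"hand":0,"slide":[0,-36,0],"yaw":-0.9},{"hand":0,"slide":[0,-42,0],"yaw":-1.05},{"hand":0,"slide":[0,-48,0],"yaw":-1.2},{"hand":0,"slide":[0,-54,0],"yaw":-1.35},{"hand":0,"slide":[0,-60,0],"yaw":-1.5}]'; python3 - <<'E'
from h import *
s=sense();print(s['tcp_pos'],s['joints'])
cv2.imwrite("pics/t3.png",capture("top"))
crop("pics/t3.png",130,200,240,300,5.9,"pics/c9.png")
E
```

```text
time_s: 17.92
tcp_pos: [0.4582, 0.3165, 0.2039]
ee_rot: [[0.994, -0.108, 0.006], [-0.108, -0.994, 0.006], [0.005, -0.006, -1.0]]
wrist_force: [-0.3, -0.9, -0.3]
gripper_width: 0.6
time_s: 19.18
tcp_pos: [0.4563, -0.2866, 0.1992]
ee_rot: [[-0.043, -0.999, -0.001], [-0.999, 0.043, 0.001], [-0.001, 0.001, -1.0]]
wrist_force: [1.6, 0.9, 0.9]
gripper_width: 1.003
[ 0.45625868 -0.28664101  0.19923866] [-1.48946783e+01  1.88238991e+01 -1.90992237e+01 -2.09121321e-02
 -5.21636866e+01  1.24354566e+01]
```

View pics/c9.png

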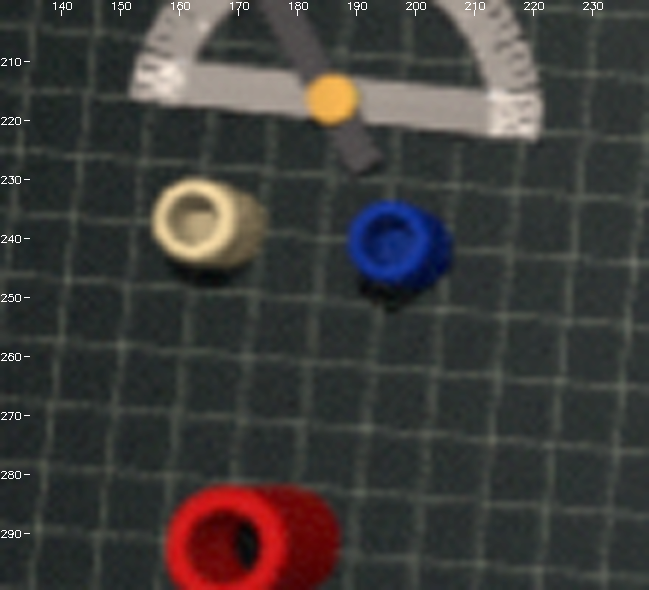

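Red stands upright with its rim centre at about (167.9,291.9). Now its position relative to the grips, and on to the tin.

```bash
python3 -m inch '[{"hand":0,"slide":[0.4,-3.6,-2],"yaw":0},{"hand":0,"slide":[0.4,-3.6,-4],"yaw":0},{"hand":0,"slide":[0.4,-3.6,-6],"yaw":0},{"hand":0,"slide":[0.4,-3.6,-6],"yaw":0},{"hand":0,"slide":[0.4,-3.6,-6],"yaw":0}]';python3 - <<'E'
from h import *
im=cv2.imread("pics/t3.png").astype(int)
m=((im[...,2]>100)&(im[...,1]<60)&(im[...,0]<60)).astype(np.uint8); m[:,:130]=0;m[:,240:]=0;m[:260]=0;m[330:]=0
c=max(cv2.findContours(m,0,1)[0],key=len); print("ell",cv2.fitEllipse(c))
I,B=p2w("top",[(162.5,236.8),(195.6,240.6)],.035); E_=p2w("top",[(151.8,216.5),(221.2,223.2)],.007)
y=E_[0]-E_[1]; y/=np.linalg.norm(y); x=np.array([y[1],-y[0],0]); O=E_.mean(0)
for R in p2w("top",[(167.9,291.9),cv2.fitEllipse(c)[0]],.059):
  print(R,"rel",(R-O)@x,(R-O)@y,np.linalg.norm((R-I)[:2]),np.linalg.norm((R-B)[:2]))
print(sense()['tcp_pos'])
E
```

```text
time_s: 19.85
tcp_pos: [0.4612, -0.3208, 0.1405]
ee_rot: [[-0.038, -0.999, 0.0], [-0.999, 0.038, -0.0], [0.0, -0.0, -1.0]]
wrist_force: [0.2, -0.4, 0.4]
gripper_width: 0.999
ell ((167.94593811035156, 292.0540466308594), (18.270221710205078, 19.07339096069336), 45.0)
[0.45605918 0.31512425 0.059     ] rel -0.13493105653965123 0.0007627728794709523 0.10158024371444413 0.10060573725664831
[0.45578931 0.31503811 0.059     ] rel -0.13519042909252854 0.0006488559624727193 0.10186178505770438 0.10081843830954522
[ 0.46117143 -0.32082842  0.14045569]
```

```bash
python3 -m inch '[{"hand":0,"slide":[0,-0.2,-3],"yaw":0},{"hand":0,"slide":[0,-0.2,-5.5],"yaw":0},{"hand":0,"slide":[0,-0.2,-6.4],"yaw":0},{"hand":0,"slide":[0,-0.2,-6.4],"yaw":0},{"hand":0.5,"slide":[0,-0.2,-6.4],"yaw":0},{"hand":0.5,"slide":[0,-0.2,-6.4],"yaw":0},{"hand":0.5,"slide":[0,-0.2,-6.4],"yaw":0},{"hand":0.5,"slide":[0,-0.2,-6.4],"yaw":0},{"hand":0.5,"slide":[0,-0.2,-5.6],"yaw":0},{"hand":0.5,"slide":[0,-0.2,-5.6],"yaw":0}]' && python3 -m inch '[{"hand":0.5,"slide":[0,0,0],"yaw":0.15},{"hand":0.5,"slide":[0,0,0],"yaw":0.3},{"hand":0.5,"slide":[0,0,0],"yaw":0.45},{"hand":0.5,"slide":[0,0,0],"yaw":0.6},{"hand":0.5,"slide":[0,0,0],"yaw":0.75},{"hand":0.5,"slide":[0,0,0],"yaw":0.9},{"hand":0.5,"slide":[0,0,0],"yaw":1.05},{"hand":0.5,"slide":[0,0,0],"yaw":1.2},{"hand":0.5,"slide":[0,0,0],"yaw":1.35},{"hand":0.5,"slide":[0,0,0],"yaw":1.5}]' && python3 -m inch '[{"hand":0.5,"slide":[0,0,0],"yaw":0},{"hand":0.5,"slide":[0,0,0],"yaw":0}]'
```

```text
time_s: 21.1
tcp_pos: [0.4614, -0.3229, 0.0846]
ee_rot: [[-0.038, -0.999, 0.002], [-0.999, 0.038, -0.0], [0.0, -0.002, -1.0]]
wrist_force: [0.2, 0.1, -3.2]
gripper_width: 0.685
time_s: 22.35
tcp_pos: [0.4609, -0.3227, 0.0838]
ee_rot: [[0.995, -0.104, -0.0], [-0.104, -0.995, 0.0], [-0.0, -0.0, -1.0]]
wrist_force: [0.1, -0.1, -3.0]
gripper_width: 0.687
time_s: 22.6
tcp_pos: [0.4609, -0.3228, 0.084]
ee_rot: [[0.994, -0.111, -0.0], [-0.111, -0.994, 0.0], [-0.0, -0.0, -1.0]]
wrist_force: [-0.4, 0.9, -3.1]
gripper_width: 0.685
```

```bash
python3 -m inch '[{"hand":0.5,"slide":[2.5,-0.1,0],"yaw":0},{"hand":0.5,"slide":[5,-0.2,0],"yaw":0},{"hand":0.5,"slide":[7.8,-0.3,0],"yaw":0},{"hand":0.5,"slide":[7.8,-0.3,0],"yaw":0},{"hand":0.5,"slide":[7.8,-0.3,-0.5],"yaw":0},{"hand":0.5,"slide":[7.8,-0.3,-0.75],"yaw":0},{"hand":0.5,"slide":[7.8,-0.3,-0.75],"yaw":0},{"hand":0,"slide":[7.8,-0.3,-0.75],"yaw":0},{"hand":0,"slide":[7.8,-0.3,-0.75],"yaw":0},{"hand":0,"slide":[7.8,-0.3,-0.75],"yaw":0}]' && python3 -m inch '[{"hand":0,"slide":[0,0,0],"yaw":0},{"hand":0,"slide":[-3,0.3,0],"yaw":0},{"hand":0,"slide":[-6,0.6,0],"yaw":0},{"hand":0,"slide":[-7.8,0.8,0],"yaw":0},{"hand":0,"slide":[-7.8,0.8,0],"yaw":0},{"hand":0,"slide":[-7.8,0.8,0],"yaw":0}]';python3 - <<'E'
from h import *
s=sense();print(s['tcp_pos'])
cv2.imwrite("pics/t4.png",capture("top"))
crop("pics/t4.png",440,130,600,330,3,"pics/c10.png")
E
```

```text
time_s: 23.85
tcp_pos: [0.5392, -0.326, 0.0771]
ee_rot: [[0.994, -0.109, 0.001], [-0.109, -0.994, -0.0], [0.001, 0.0, -1.0]]
wrist_force: [1.0, 0.3, -0.7]
gripper_width: 0.939
time_s: 24.6
tcp_pos: [0.4621, -0.3182, 0.0771]
ee_rot: [[0.994, -0.108, 0.002], [-0.108, -0.994, -0.001], [0.002, 0.001, -1.0]]
wrist_force: [0.1, 0.3, 0.4]
gripper_width: 0.996
[ 0.46211474 -0.31817431  0.07709133]
```

View pics/c10.png

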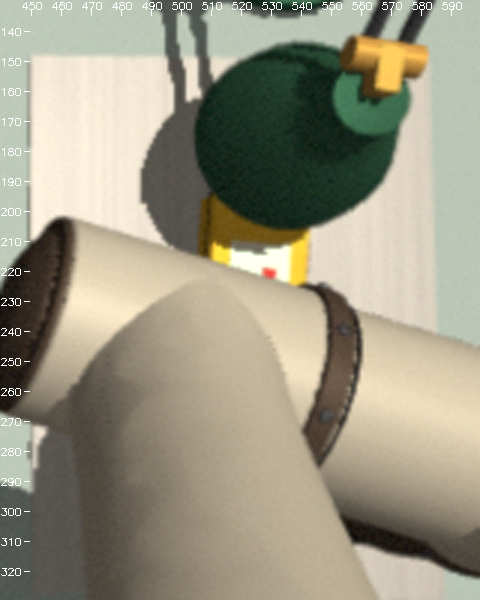

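The tin now points under the shade, with its far end visible at (507–542, ~205). I'll grip the near end, drag it in to a safe distance, release, and push the end with shut fingers.

```bash
python3 -m inch '[{"hand":0.5,"slide":[0,0,0],"yaw":0},{"hand":0.5,"slide":[0,0,0],"yaw":0},{"hand":0.5,"slide":[0,0,0],"yaw":0},{"hand":0.5,"slide":[0,0,0],"yaw":0},{"hand":0.5,"slide":[2,-0.2,0],"yaw":0},{"hand":0.5,"slide":[4,-0.4,0],"yaw":0},{"hand":0.5,"slide":[6,-0.65,0],"yaw":0},{"hand":0.5,"slide":[8,-0.87,0],"yaw":0},{"hand":0.5,"slide":[8.3,-0.9,0],"yaw":0},{"hand":0.5,"slide":[8.3,-0.9,0],"yaw":0}]' && python3 -m inch '[{"hand":0.1,"slide":[0,0,0],"yaw":0},{"hand":0.1,"slide":[0,0,0],"yaw":0},{"hand":0.1,"slide":[0,0,0],"yaw":0},{"hand":0.1,"slide":[-2,0.2,0],"yaw":0},{"hand":0.1,"slide":[-4,0.43,0],"yaw":0},{"hand":0.1,"slide":[-4,0.43,0],"yaw":0},{"hand":1,"slide":[-4,0.43,0],"yaw":0},{"hand":1,"slide":[-4,0.43,0],"yaw":0},{"hand":1,"slide":[-4,0.43,0],"yaw":0},{"hand":1,"slide":[-4,0.43,0],"yaw":0}]';python3 - <<'E'
from h import *
s=sense();print(s['tcp_pos'],s["gripper_width"])
cv2.imwrite("pics/s4.png",capture("side"))
crop("pics/s4.png",230,300,490,480,3,"pics/c11.png")
E
```

```text
time_s: 25.9
tcp_pos: [0.5436, -0.3269, 0.0767]
ee_rot: [[0.994, -0.109, -0.0], [-0.109, -0.994, -0.0], [-0.0, 0.0, -1.0]]
wrist_force: [-0.6, -0.7, 0.9]
gripper_width: 0.684
time_s: 27.15
tcp_pos: [0.5042, -0.3225, 0.0766]
ee_rot: [[0.994, -0.108, -0.0], [-0.108, -0.994, -0.0], [-0.0, 0.0, -1.0]]
wrist_force: [-0.2, 0.1, -0.1]
gripper_width: 0.531
[ 0.50419052 -0.32250191  0.07661742] 0.5307935737567148
```

View pics/c11.png

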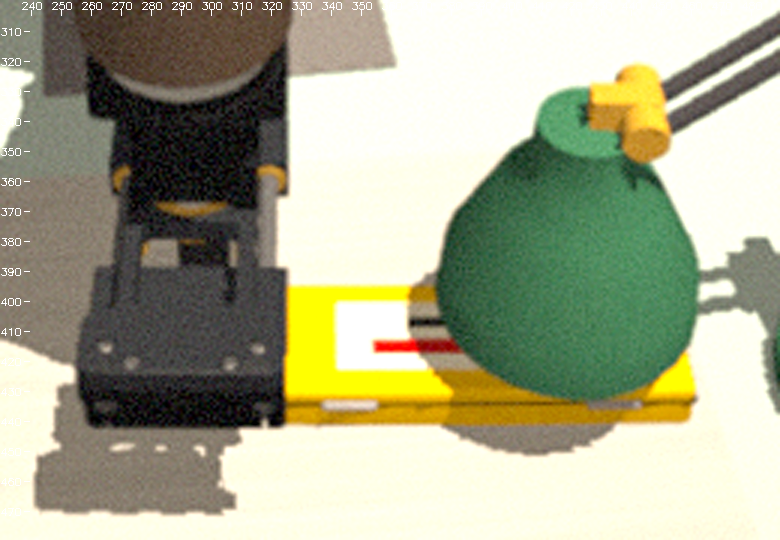

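The tin lies flat and in line with the shade, with its far end at side (460,435). The fingers are still closing, so I'll finish that and then push.

```bash
python3 -m inch '[{"hand":1,"slide":[0,0,0],"yaw":0},{"hand":1,"slide":[0,0,0],"yaw":0},{"hand":1,"slide":[0,0,0],"yaw":0},{"hand":1,"slide":[0,0,0],"yaw":0},{"hand":1,"slide":[0,0,0],"yaw":0}]' && python3 -m inch '[{"hand":1,"slide":[1.3,-0.14,0],"yaw":0},{"hand":1,"slide":[2,-0.22,0],"yaw":0},{"hand":1,"slide":[2.6,-0.28,0],"yaw":0},{"hand":1,"slide":[3.2,-0.35,0],"yaw":0},{"hand":1,"slide":[3.8,-0.41,0],"yaw":0},{"hand":1,"slide":[4.4,-0.47,0],"yaw":0},{"hand":1,"slide":[4.4,-0.47,0],"yaw":0},{"hand":1,"slide":[4.4,-0.47,0],"yaw":0}]' && python3 -m inch '[{"hand":1,"slide":[-2,0.2,0],"yaw":0},{"hand":1,"slide":[-8,0.8,2],"yaw":0},{"hand":1,"slide":[-10,6,10],"yaw":0},{"hand":1,"slide":[-10,12,14],"yaw":0},{"hand":1,"slide":[-15,18,14],"yaw":0},{"hand":1,"slide":[-15,24,14],"yaw":0},{"hand":1,"slide":[-15,30,14],"yaw":0},{"hand":1,"slide":[-15,34,14],"yaw":0},{"hand":1,"slide":[-15,34,14],"yaw":0}]'
python3 - <<'E'
from h import *
s=sense();print(s['tcp_pos'],s["gripper_width"])
a=capture("side");b=capture("top");cv2.imwrite("pics/s5.png",a);cv2.imwrite("pics/t5.png",b)
crop("pics/s5.png",260,300,490,480,3.4,"pics/c12.png")
E
```

```text
time_s: 27.82
tcp_pos: [0.504, -0.3225, 0.0767]
ee_rot: [[0.994, -0.109, 0.0], [-0.109, -0.994, -0.0], [0.0, 0.0, -1.0]]
wrist_force: [-0.4, 0.1, 0.1]
gripper_width: 0.015
time_s: 28.82
tcp_pos: [0.5489, -0.3273, 0.0767]
ee_rot: [[0.994, -0.108, 0.002], [-0.108, -0.994, -0.001], [0.002, 0.0, -1.0]]
wrist_force: [0.3, -1.2, -0.5]
gripper_width: 0.004
time_s: 29.95
tcp_pos: [0.3986, 0.0161, 0.2178]
ee_rot: [[0.995, -0.103, 0.004], [-0.103, -0.995, 0.002], [0.004, -0.002, -1.0]]
wrist_force: [-0.1, -0.3, 0.4]
gripper_width: 0.005
[0.39860109 0.01609569 0.21777125] 0.004875594343752567
```

View pics/c12.png

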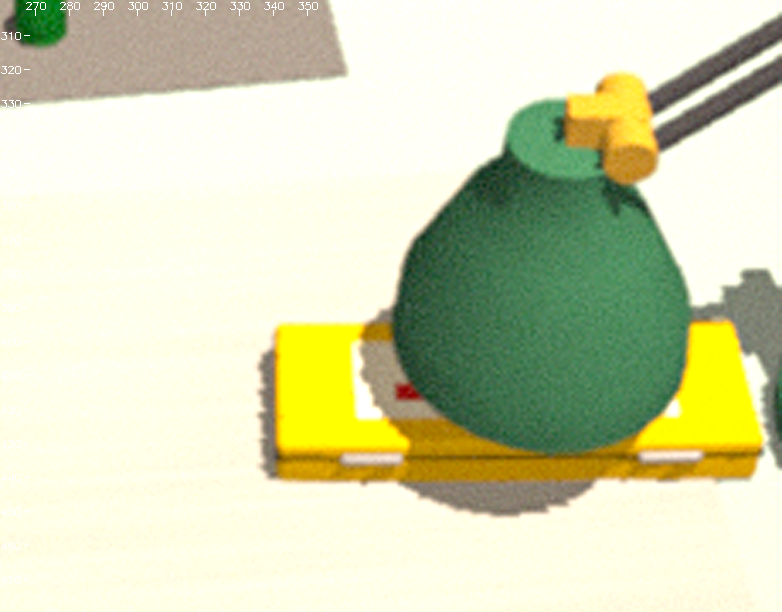

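View pics/t5.png

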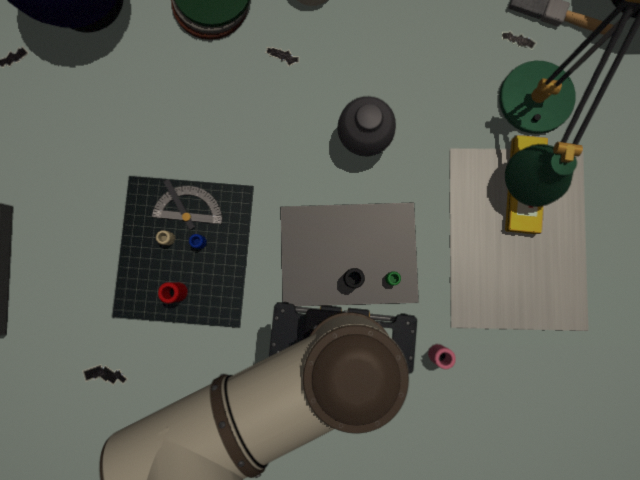

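The inserts stand in the asked pattern, and green, black, core, pink and protractor are unmoved. The tin lies flat under the shade. One numeric check of the tin follows.

```bash
python3 - <<'E'
from h import *
t=p2w("side",[(341.3,395.7),(341.3,431.9),(475.7,394.5),(483,431.9)],.026); print(t,t.mean(0)[:2]-[.657,-.339])
a=cv2.imread("pics/top0.png").astype(int);b=cv2.imread("pics/t5.png").astype(int)
d=abs(a-b).max(2)
for n,(x0,y0,x1,y1) in dict(prot=(150,180,225,214),core=(335,95,398,158),green=(380,265,405,292),black=(340,264,368,294),lamp=(515,55,575,125)).items(): print(n,d[y0:y1,x0:x1].mean().round(2))
E
```

```text
[[ 0.56348087 -0.30238357  0.026     ]
 [ 0.55600366 -0.36031651  0.026     ]
 [ 0.7406922  -0.32142018  0.026     ]
 [ 0.73025572 -0.38124401  0.026     ]] [-0.00939189 -0.00234107]
prot 5.37
core 5.84
green 6.84
black 5.63
lamp 6.07
```

```bash
python3 -c "
from station import *
print(finish_job())"
```

```text
the job is handed in; nothing more can be done
None
```

I set the three inserts out on the mat, slid the yellow tin under the lamp, and handed the job in after about 30 s of robot time. The positions below were measured from the camera pictures, which are good to about 2 mm.

- **Inserts:** All three stand upright. The ivory and blue grips are 60.8 mm apart and level to about 1 mm, about 31 mm left and 30 mm right of the protractor's centre line. The red slug is 0.7 mm off that line, 101.6–101.9 mm from ivory and 100.6–100.8 mm from blue. These distances are 1–2 mm over what was asked.
- **Tin:** It lies flat under the shade, lengthwise towards the lamp. Its centre is about 9 mm short of the middle of the shade and 2 mm to the side, so its lid is below the middle. I stopped short on purpose, to keep clear of the lamp base.
- **Left alone:** The protractor, core, green grip, black slug and lamp base showed no change between the first and last top pictures beyond image noise. The pink look-alike looks where it was by eye. The gripper's measured forces stayed small throughout, at most about 5 N.

No check failed, and the gripper is clear of everything.

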